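Knock-test a massager shell with the spring-arm tester

TASK

Give the massager shell that sits in its nest a knock with the spring-arm tester it is mounted on: draw that tester's arm back by its upright handle post until the catch holds it, let go of it, then press the release pad down so that the arm flies home against the shell. The twin tester with the empty nest is not in use: do not draw its arm.

Things in the scene. Friction and masses are not known exactly. Their poses are not given: they have to be found in the camera images.
- tester: Tester in use: grey base plate 220 x 300 x 15 mm, level steel arm on an upright pivot, round nest holding a dark dome shell (78 mm wide, top 85 mm up), release pad. Origin: plate's underside, on the table; z up, x away from the robot (within 0.2 rad). Pivot axis at x 75, y 0 mm; the arm points back to the robot, shell on its +y side, pad on its -y side. A twin with an empty nest stands beside it.
- striker (a joint): Arm angle about the pivot, rad: 0 at rest by the shell, growing as the arm is drawn from the shell towards the pad (counter-clockwise from above). The catch clicks in at about 1.13, end stop 1.27: draw to about 1.2, then let it back onto the catch. Spring force at the post 2 N at rest, 5 N at the catch, some 5 N more on the catch's ramp (0.8 to 1.13). Bar 16 mm wide, 40 to 52 mm above the table.
- post (a point): Handle post on the arm's free end, 165 mm from the pivot axis: upright black cylinder, 18 mm in diameter, 52 to 102 mm above the table; this point is on its axis, 80 mm above the table. Push it from the shell's side, or grip it. At rest 25 mm or more around it is free above the arm.
- pad (a point): Centre of the top of the release pad: black plate 34 x 34 mm, 58 mm above the table, on a sprung stem, pressed straight down. It stands 55 mm beyond the centre line of the caught arm, 110 mm from the pivot along that line, out of the arm's way home.
- trigger (a joint): How far the release pad is pressed, m: 0 up, end stop 0.012. The caught arm is let go at about 0.007. Takes 4 to 8 N. The passing arm also dips it; it springs back up by itself.
- spare_striker (a joint): Arm angle of the twin tester with the empty nest, rad: 0 at rest, growing as it is drawn. To be left undrawn.

How it is judged:
By the outcome, as a careful person would: the job done as asked, in the order asked, and still so for the second after the job is handed in, with the robot touching nothing.
It also fails if it takes over 48 s, if anything falls off the work surface, if the arm or the gripper's body presses on something with over 40 N, if the wrist force passes 120 N, or if a joint passes its speed limit or range.

ROBOT

A 6-joint arm with a two-finger parallel gripper is mounted at the origin on the work surface. World frame = base frame: x ahead of the robot, y to its left, z up, the work surface at z = 0. Lengths are in m, angles in rad, forces in N, time in s.
With the tool pointing down it reaches from about 0.25 to 0.85 m from the base axis. Payload 12.5 kg.
Tool frame: the origin (TCP) lies at the very end of the fingers, on their centre line; the grasp point (between the pads) lies 19 mm behind it (manip.grip_point_offset is the distance from the TCP to the grasp point, in m); z points along the fingers, y is the line along which they close (so a half turn about z gives the same grasp; the last joint's range is limited). The gripper opens to 93 mm and grips with 3 to 60 N. Pads are 15 mm wide; open, the fingers measure 128 mm over their backs; the gripper's body (75 mm by 188 mm) begins 65 mm behind the grasp point.
Start: joints at [1.124, 0.351, 1.652, -0, 1.139, -0.085], TCP at [0.195, 0.514, 0.219] pointing down, gripper open.
Joint ranges: [-2.75, 2.75], [-0.79, 2.1], [0.01, 2.65], [-1.57, 4.71], [0.07, 3.14], [-2.87, 2.87]. Speed limits (rad/s): [2.22, 2.22, 2.79, 3.14, 3.14, 3.14].

INTERFACE

Orientations are given as a 3x3 rotation matrix whose columns are the frame's x, y, z axes.
In Python, from station import manip gives the robot as it stands.
- The arm moves only by the tool drive_tool, never from a script. Its argument "commands" is a list that holds one entry, the list of rows, each a list of 6 numbers: the shift along the tool's x, y, z normalised to -1 to 1, where 1 is 40 mm, then the turn, a rotation vector about the tool's x, y, z normalised to -1 to 1, where 1 is 8 degrees. A call has 1 to 8 rows; each row shifts and turns the commanded pose from where the row before left it, along the tool's axes as they then stand; what a row does not reach is not made up. A row lasts 1/8 s, in which the tool goes at most 62.5 mm and 10.7 degrees, less where a joint would pass 70% of its speed; a pose out of reach is approached as far as the arm can. A call with a number of a shift or a turn outside -1 to 1 is refused whole. A call with a gripper value outside its range is refused whole. "fingers" is the finger opening in mm, from 0 to 93, set as the call begins (left out, the last holds). The fingers move at their own pace and stop on an object; "newtons" is the grip in N (left out, the last holds). Time passes only in rows, so rows that do not move let the fingers close. It gives the time, the measured TCP pose, the force, the opening and the grip force at its end, in the units of the state.
- manip.sense(): the state, without advancing time (a new reading comes with each control period).
- manip.camera(name): name is "side" or "top" or "wrist"; returns (picture, depth): 400x640x3 uint8, blue, green, red; 400x640 float32, m along the optical axis (not along the pixel's ray), 0 where there is no reading.
- manip.camera_info(name): a dict with "mtx" (3x3 intrinsics, pixels), "dist" ([k1, k2, p1, p2, k3] as OpenCV has them; the pictures are not rectified), "T" (4x4, takes a point from camera to world coordinates). Camera axes: x right, y down, z forward; pixel columns grow to the right and rows downward; lengths in m; the calibration is good to about 2 mm. A picture is of the moment at which its call begins: read the wrist's pose just before it. camera_info takes no time and is no camera call; for the wrist camera it gives the pose at the moment of the call.
- manip.hand_in(): hands the job in; it is judged then, once.
The state is a dict: "clock": time; "joint_positions": joint angles; "dq": joint speeds; "tau": joint torques, N m; "eef_pos": TCP position; "eef_rot": TCP orientation; "wrist_force": force on the tool from outside, world axes, zero at the start; "ft_torque": the same for the moment, N m; "grip_width": finger opening in m; "gripper_force": force on a finger pad.
Only numpy, scipy, OpenCV 4.12 (cv2) and the standard library are available. Lean on these libraries where they do the work, as an engineer would, in place of code of your own. Each camera call takes 0.05 s, during which the arm holds its last target. There are 200 camera calls.

## Working session

There is one attempt and no reset: what is moved stays moved. The work goes in short steps, Python scripts to look and compute and a tool call to move; the robot and the scene stay as the last step left them, time stands still between calls to the robot, and variables do not carry over. Pictures are saved under pics/ and viewed, at most 10 in all, crops included, and the job is handed in when it is done.

Besides the shell and the picture viewer there is one more tool, called as name(argument=value, ...) on one line, values as JSON. drive_tool: Moves the arm, as the interface text tells. Scaled input: -1 to 1 covers 40 mm each way for a shift and 8 degrees each way for a turn. Its arguments: {"type":"object","properties":{"commands":{"type":"array"},"fingers":{"type":"number"},"newtons":{"type":"number"}},"required":["commands"]}

```bash
mkdir -p pics; cat > h.py <<'E'
import numpy as np, cv2
from station import manip
def snap(name,fn):
    info=manip.camera_info(name); img,d=manip.camera(name); cv2.imwrite(fn,img); np.savez(fn+'.npz',d=d,T=np.array(info['T']),m=np.array(info['mtx']),k=np.array(info['dist'])); return img,d
def world(fn,uv,z=None):
    f=np.load(fn+'.npz'); T=f['T']; out=[]
    for u,v in uv:
        p=cv2.undistortPoints(np.array([[[u,v]]],float),f['m'],f['k'])[0,0]; r=np.array([*p,1.])
        if z is None:
            D=f['d'][int(round(v)),int(round(u))]; out.append((T@np.array([*(r*D),1]))[:3])
        else:
            w=T[:3,:3]@r; o=T[:3,3]; out.append(o+w*(z-o[2])/w[2])
    return np.array(out).round(4)
E
python3 - <<'E'
from h import *
a,_=snap('top','pics/t1.png'); print(manip.sense())
E
```

```text
{'clock': 0.05, 'joint_positions': array([ 1.12441414e+00,  3.51217841e-01,  1.65239844e+00,  3.03021434e-05,
        1.13912835e+00, -8.46599040e-02]), 'dq': array([ 0.00031188,  0.00020337, -0.00131824,  0.0001603 , -0.00116322,
        0.00035902]), 'tau': array([ 2.08012902e-04, -4.98529673e+01, -2.86053479e+01,  7.01584993e-02,
        2.37153063e-02, -1.75071938e-05]), 'eef_pos': array([0.19448986, 0.51410189, 0.21812126]), 'eef_rot': array([[-9.35284196e-01,  3.53897160e-01, -5.22138965e-04],
       [ 3.53897523e-01,  9.35283640e-01, -1.02721660e-03],
       [ 1.24818993e-04, -1.14552314e-03, -9.99999336e-01]]), 'wrist_force': array([ 0.39836143, -1.17483297,  0.54062369]), 'ft_torque': array([0.01820701, 0.02769114, 0.00102845]), 'gripper_force': 0.0, 'grip_width': 0.09308606671968754}
```

View pics/t1.png

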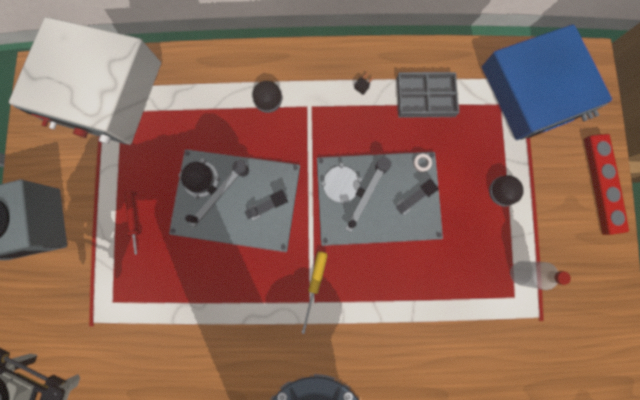

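```bash
python3 - <<'E'
from h import *
a=cv2.imread('pics/t1.png')
cv2.imwrite('pics/t1c.png',cv2.resize(a[140:260,160:310],None,fx=5,fy=5,interpolation=cv2.INTER_CUBIC))
b,_=snap('side','pics/s1.png')
print(world('pics/t1.png',[(187,154),(298,166),(285,246),(174,233)],0.015))
for p in [(198,177),(240,168),(192,218),(214,194),(279,198),(265,205),(230,230)]: print(p,world('pics/t1.png',[p]))
print(manip.camera_info('top')['T'])
E
```

```text
[[0.6739 0.3168 0.015 ]
 [0.6372 0.0327 0.015 ]
 [0.4383 0.066  0.015 ]
 [0.473  0.344  0.015 ]]
(198, 177) [[0.6009 0.2646 0.0837]]
(240, 168) [[0.6245 0.1689 0.0646]]
(192, 218) [[0.5032 0.2715 0.0986]]
(214, 194) [[0.5643 0.234  0.0525]]
(279, 198) [[0.5514 0.0758 0.0588]]
(265, 205) [[0.5379 0.1127 0.0338]]
(230, 230) [[0.4791 0.2023 0.0153]]
[[-0.01344312 -0.99100579  0.13314208  0.42944776]
 [-0.99979521  0.0153363   0.01320391 -0.02840301]
 [-0.01512706 -0.13293731 -0.991009    1.01041584]
 [ 0.          0.          0.          1.        ]]
```

View pics/t1c.png

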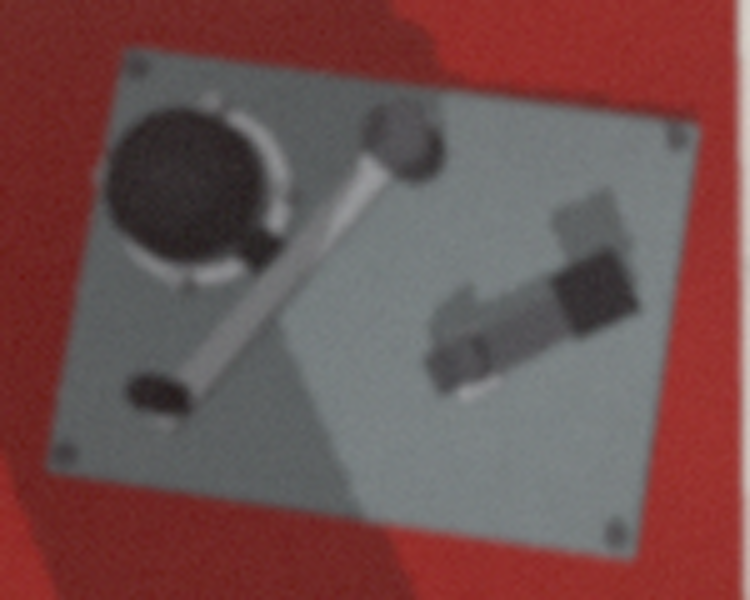

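View pics/s1.png

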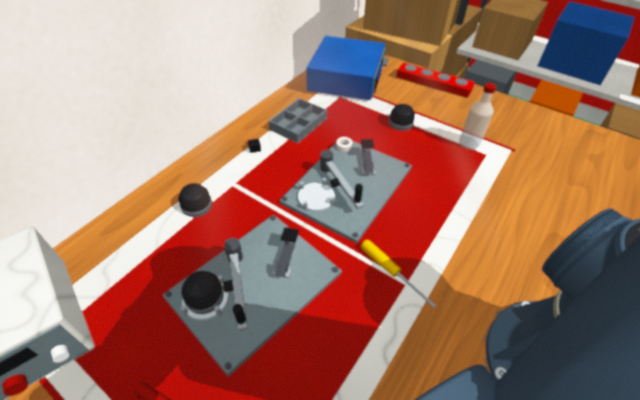

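The tester in use is on the left in the top view. The dome is at (198,177), the post top at (191,218), the pivot at (240,168) and the pad at (279,198). The caught-arm geometry predicts the pad at (0.55, 0.077), and I measured (0.551, 0.076), so they agree. Next I'll move over the post.

drive_tool(commands=[[[-1,-0.36,0,0,0,0],[-1,-0.36,0,0,0,0],[-1,-0.36,0,0,0,0],[-1,-0.36,0,0,0,0],[-1,-0.36,0,0,0,0],[-1,-0.36,0,0,0,0],[-1,-0.36,0,0,0,0],[-1,-0.36,0,0,0,0]]], fingers=93)

```text
clock: 1.1
eef_pos: [0.454, 0.2923, 0.2184]
eef_rot: [[-0.935, 0.354, -0.0], [0.354, 0.935, -0.0], [0.0, -0.0, -1.0]]
wrist_force: [0.7, 0.8, 0.4]
grip_width: 0.0931
gripper_force: 0.0
```

drive_tool(commands=[[[-0.65,0,0,0,0,0],[-0.65,0,0,0,0,0],[0,0,0,0,0,0.8],[0,0,0,0,0,0.8],[0,0,0,0,0,0.8],[0,0,0,0,0,0]]])

```text
clock: 1.85
eef_pos: [0.5017, 0.2749, 0.2183]
eef_rot: [[-0.767, 0.641, -0.001], [0.641, 0.767, -0.0], [0.0, -0.001, -1.0]]
wrist_force: [-0.1, -0.2, 0.6]
grip_width: 0.0929
gripper_force: 0.0
```

```bash
python3 - <<'E'
from h import *
snap('wrist','pics/w1.png'); s=manip.sense(); print(s['clock'],s['eef_pos'],s['eef_rot'],s['joint_positions'])
E
```

```text
1.9 [0.50165493 0.27492387 0.21842803] [[-7.68406663e-01  6.39961729e-01 -4.30723566e-04]
 [ 6.39961844e-01  7.68406660e-01 -2.08472052e-04]
 [ 1.97556722e-04 -4.35837961e-04 -9.99999886e-01]] [ 4.19963158e-01  3.91097656e-01  1.59328800e+00 -1.60929046e-05
  1.15768530e+00 -4.56378123e-01]
```

View pics/w1.png

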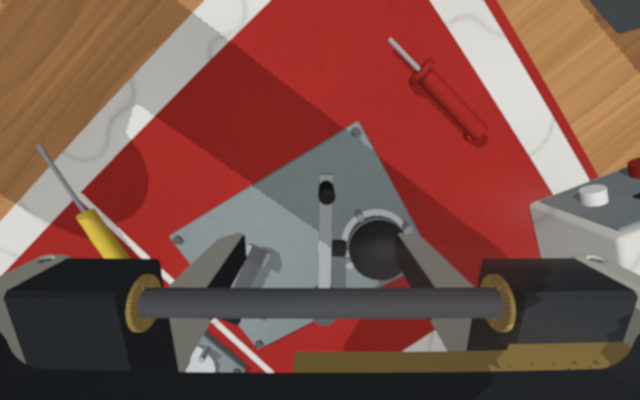

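```bash
python3 - <<'E'
from h import *
f=np.load('pics/w1.png.npz')
print(world('pics/w1.png',[(326,183),(326,186),(326,190)],0.102)); print(world('pics/w1.png',[(326,183),(326,187),(326,191),(326,197),(325,250)]))
print(world('pics/w1.png',[(326,200)],.052),world('pics/w1.png',[(326,320),(326,300)],0.065))
a=cv2.imread('pics/w1.png'); cv2.imwrite('pics/w1c.png',cv2.resize(a[160:280,240:420],None,fx=4,fy=4,interpolation=cv2.INTER_CUBIC))
E
```

```text
[[0.4927 0.2889 0.102 ]
 [0.4951 0.2869 0.102 ]
 [0.4983 0.2843 0.102 ]]
[[0.4972 0.2858 0.0751]
 [0.4973 0.2853 0.0942]
 [0.4991 0.2836 0.1016]
 [0.5036 0.2799 0.1029]
 [0.566  0.2279 0.0518]]
[[0.5169 0.2701 0.052 ]] [[0.638  0.1697 0.065 ]
 [0.6151 0.1886 0.065 ]]
```

View pics/w1c.png

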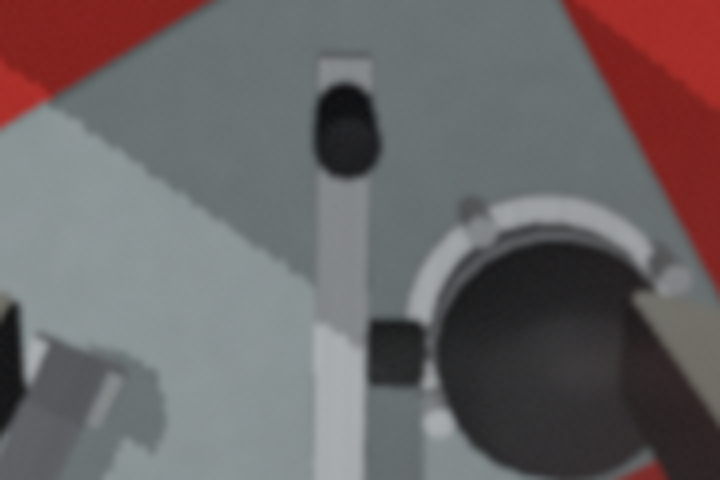

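The post-top centre is at (327,197) in the wrist view, which gives (0.503, 0.280). The arm runs parallel to tool x, so the pivot comes out at about (0.630, 0.174). I'll descend and grip.

drive_tool(commands=[[[0.05,0.12,0.9,0,0,0],[0,0,0.9,0,0,0],[0,0,0.9,0,0,0],[0,0,0.75,0,0,0],[0,0,0.5,0,0,0],[0,0,0,0,0,0]]], fingers=60)

```text
clock: 2.65
eef_pos: [0.5026, 0.2796, 0.0594]
eef_rot: [[-0.768, 0.64, -0.002], [0.64, 0.768, -0.001], [0.001, -0.002, -1.0]]
wrist_force: [1.0, -0.4, 0.8]
grip_width: 0.06
gripper_force: 0.0
```

drive_tool(commands=[[[0,0,0,0,0,0],[0,0,0,0,0,0],[0,0,0,0,0,0],[0,0,0,0,0,0],[0,0,0,0,0,0],[0,0,0,0,0,0]]], fingers=10, newtons=25)

```text
clock: 3.4
eef_pos: [0.5036, 0.2802, 0.0608]
eef_rot: [[-0.767, 0.642, 0.001], [0.642, 0.767, 0.001], [-0.0, 0.001, -1.0]]
wrist_force: [1.3, 2.4, 1.5]
grip_width: 0.0175
gripper_force: 25.0
```

drive_tool(commands=[[[0,-0.46,0,0,0,-0.8],[-0.03,-0.46,0,0,0,-0.8],[-0.03,-0.46,0,0,0,-0.8],[-0.03,-0.46,0,0,0,-0.8],[-0.03,-0.46,0,0,0,-0.8],[-0.03,-0.46,0,0,0,-0.8],[0,0,0,0,0,0]]])

```text
clock: 4.28
eef_pos: [0.4647, 0.1784, 0.0608]
eef_rot: [[-1.0, 0.029, -0.001], [0.029, 1.0, 0.0], [0.001, 0.0, -1.0]]
wrist_force: [-2.2, 4.6, 3.4]
grip_width: 0.0175
gripper_force: 25.0
```

```bash
cat > st.py <<'E'
from h import *
s=manip.sense(); p=s['eef_pos'][:2]-np.array([.6297,.1744]); y=s['eef_rot'][:2,1]
print(s['clock'],s['eef_pos'],'r',np.hypot(*p),'striker',.695-np.arctan2(p[1],-p[0]),'turned',np.arctan2(y[1],y[0])-np.arctan2(.767,.642),s['wrist_force'],s['grip_width'],s['gripper_force'])
E
python3 st.py
```

```text
4.275 [0.46470028 0.17842078 0.06079047] r 0.16504870390001994 striker 0.6706364422307813 turned 0.6681993311954202 [-2.24142062  4.57589854  3.43861102] 0.017452032219185565 24.999462962150574
```

drive_tool(commands=[[[-0.02,-0.44,0,0,0,-0.76],[-0.02,-0.44,0,0,0,-0.76],[-0.02,-0.44,0,0,0,-0.76],[-0.02,-0.44,0,0,0,-0.76],[-0.02,-0.44,0,0,0,-0.76],[0,0,0,0,0,0],[0,0,0,0,0,0]]])

```text
clock: 5.15
eef_pos: [0.4848, 0.095, 0.0608]
eef_rot: [[-0.878, -0.479, -0.0], [-0.479, 0.878, 0.0], [-0.0, 0.0, -1.0]]
wrist_force: [-1.2, 4.6, 5.2]
grip_width: 0.0178
gripper_force: 25.0
```

```bash
python3 st.py
```

```text
5.15 [0.48476294 0.09497606 0.06077055] r 0.1652722441875176 striker 1.196298088007211 turned 1.1959206719617415 [-1.19844569  4.64345518  5.24277345] 0.017769807554860285 25.000741481781006
```

drive_tool(commands=[[[0,0.08,0,0,0,0.14],[0,0.08,0,0,0,0.14],[0,0.08,0,0,0,0.14],[0,0.05,0,0,0,0.1],[0,0,0,0,0,0],[0,0,0,0,0,0]]])

```text
clock: 5.9
eef_pos: [0.4795, 0.1055, 0.0608]
eef_rot: [[-0.91, -0.415, 0.0], [-0.415, 0.91, 0.0], [-0.001, 0.0, -1.0]]
wrist_force: [-0.6, 5.5, 3.6]
grip_width: 0.0177
gripper_force: 25.0
```

```bash
python3 st.py
```

```text
5.9 [0.4794962  0.10545096 0.06078525] r 0.1652729607323923 striker 1.125343326407732 turned 1.1244728238274937 [-0.61090471  5.47100124  3.57506332] 0.017695134305078995 25.000538527965546
```

drive_tool(commands=[[[0,0.05,0,0,0,0.08],[0,0.05,0,0,0,0.08],[0,0,0,0,0,0],[0,0,0,0,0,0]]])

```text
clock: 6.4
eef_pos: [0.4785, 0.1078, 0.0608]
eef_rot: [[-0.918, -0.396, 0.001], [-0.396, 0.918, -0.001], [-0.001, -0.001, -1.0]]
wrist_force: [2.8, -4.1, 2.4]
grip_width: 0.0176
gripper_force: 25.0
```

```bash
python3 st.py
```

```text
6.4 [0.47845331 0.10781754 0.0607833 ] r 0.16525369655929437 striker 1.1096947482931232 turned 1.103952302452543 [ 2.8224221  -4.11857011  2.38559736] 0.01755912761067032 25.002408027648926
```

The force has reversed, so the catch is holding the arm at about 1.11. I'll let go and rise.

drive_tool(commands=[[[0,0,0,0,0,0],[0,0,0,0,0,0],[0,0,0,0,0,0],[0,0,0,0,0,0]]], fingers=50)

```text
clock: 6.9
eef_pos: [0.4777, 0.108, 0.0605]
eef_rot: [[-0.918, -0.397, -0.0], [-0.397, 0.918, -0.0], [0.0, 0.0, -1.0]]
wrist_force: [0.3, 0.5, -0.6]
grip_width: 0.0494
gripper_force: 0.0
```

drive_tool(commands=[[[0,0,-0.8,0,0,0],[0,0,-0.8,0,0,0],[0,0,-0.8,0,0,0],[0,0,-0.8,0,0,0],[0,0,0,0,0,0]]])

```text
clock: 7.52
eef_pos: [0.4788, 0.1081, 0.1905]
eef_rot: [[-0.918, -0.397, 0.004], [-0.397, 0.918, 0.001], [-0.004, -0.001, -1.0]]
wrist_force: [0.0, 0.8, -0.6]
grip_width: 0.0501
gripper_force: 0.0
```

```bash
python3 - <<'E'
from h import *
snap('wrist','pics/w2.png')
E
python3 st.py
```

```text
7.575 [0.47804339 0.10796046 0.18898726] r 0.16557155175894347 striker 1.1079071826235871 turned 1.1057266116063909 [-0.37074869  0.56968527 -0.63458444] 0.050064592408928035 0.0
```

View pics/w2.png

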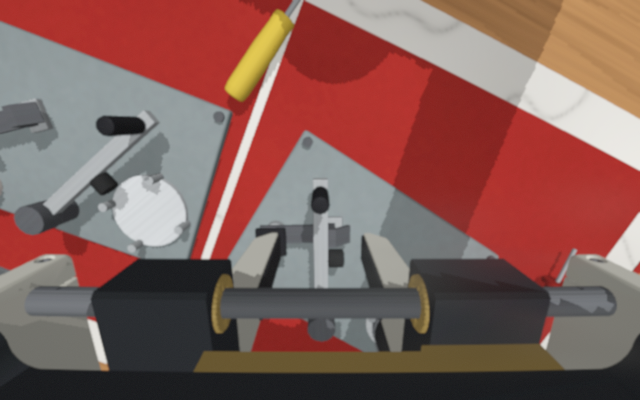

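The arm stands caught between the open fingers, with its post at (320,203). The pad is at about (270,240), partly hidden by a finger. Both the model and the top view put it near (0.551, 0.078). I'll close the fingers and go above it.

drive_tool(commands=[[[-0.7,-0.7,0,0,0,0],[-0.69,-0.7,0,0,0,0],[0,0,0,0,0,0],[0,0,0.8,0,0,0],[0,0,0.8,0,0,0],[0,0,0.8,0,0,0],[0,0,0.35,0,0,0],[0,0,0,0,0,0]]], fingers=0)

```text
clock: 8.57
eef_pos: [0.5503, 0.0788, 0.0779]
eef_rot: [[-0.917, -0.398, -0.002], [-0.398, 0.917, -0.0], [0.002, 0.001, -1.0]]
wrist_force: [0.8, -0.6, 1.0]
grip_width: 0.0004
gripper_force: 0.0
```

```bash
python3 - <<'E'
from h import *
snap('side','pics/s2.png'); a=cv2.imread('pics/s2.png'); cv2.imwrite('pics/s2c.png',cv2.resize(a[150:390,140:420],None,fx=2.5,fy=2.5))
E
python3 st.py
```

```text
8.625 [0.5510263 0.0787809 0.0789068] r 0.12382472492131993 striker 1.57731729302723 turned 1.1059824902502056 [-0.32240591 -0.28032164 -0.36068163] 0.0006631291220684134 0.0
```

View pics/s2c.png

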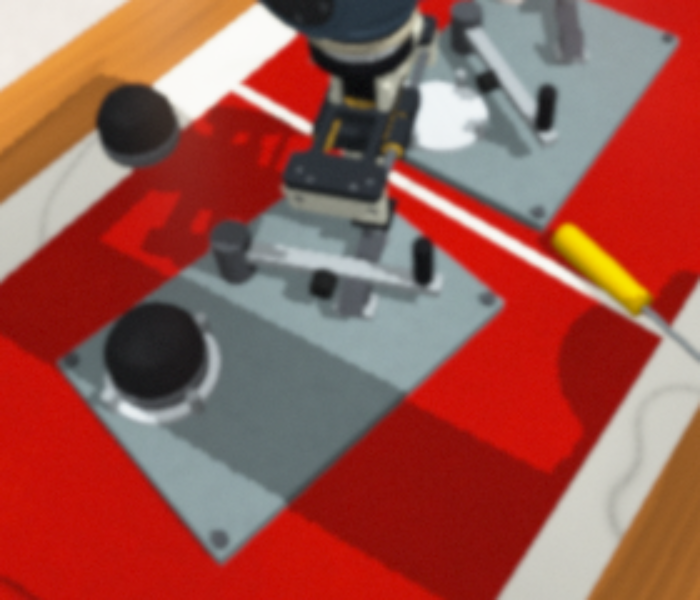

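The drawn arm is held and the closed fingers are over the pad. I'll press down gently.

drive_tool(commands=[[[0,0,0.3,0,0,0],[0,0,0.15,0,0,0],[0,0,0.1,0,0,0],[0,0,0.08,0,0,0],[0,0,0,0,0,0]]])

```text
clock: 9.25
eef_pos: [0.5511, 0.0786, 0.0534]
eef_rot: [[-0.918, -0.398, -0.0], [-0.398, 0.918, 0.0], [0.0, 0.0, -1.0]]
wrist_force: [-0.9, 0.3, 0.4]
grip_width: 0.0005
gripper_force: 0.2
```

drive_tool(commands=[[[0,0,0.07,0,0,0],[0,0,0.07,0,0,0],[0,0,0,0,0,0],[0,0,0,0,0,0]]])

```text
clock: 9.75
eef_pos: [0.5514, 0.0786, 0.048]
eef_rot: [[-0.918, -0.398, 0.001], [-0.398, 0.918, -0.0], [-0.0, -0.0, -1.0]]
wrist_force: [0.1, -2.8, 4.6]
grip_width: 0.0009
gripper_force: 2.3
```

```bash
python3 - <<'E'
from h import *
snap('side','pics/s3.png'); a=cv2.imread('pics/s3.png'); cv2.imwrite('pics/s3c.png',cv2.resize(a[150:390,140:420],None,fx=2.5,fy=2.5))
E
```

```text
(no output)
```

View pics/s3c.png

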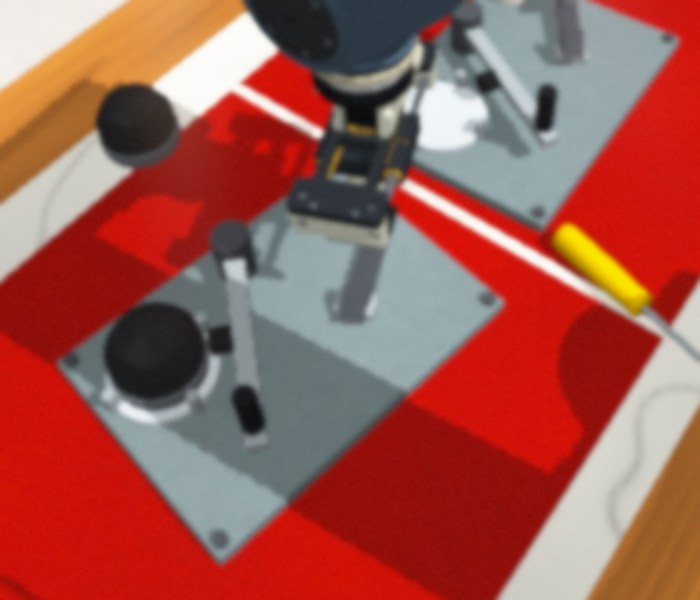

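The arm has flown home: its post is at (248,410) in the crop and its bumper is against the shell. The twin hasn't been touched. I'll lift clear.

drive_tool(commands=[[[0,0,-0.3,0,0,0],[0,0,-0.8,0,0,0],[0,0,-0.9,0,0,0],[0,0,-0.9,0,0,0],[0,0,-0.5,0,0,0],[0,0,0,0,0,0],[0,0,0,0,0,0],[0,0,0,0,0,0]]])

```text
clock: 10.8
eef_pos: [0.5506, 0.0787, 0.1828]
eef_rot: [[-0.918, -0.398, -0.002], [-0.398, 0.918, -0.0], [0.002, 0.001, -1.0]]
wrist_force: [-0.3, -0.1, -0.1]
grip_width: 0.0004
gripper_force: 0.0
```

```bash
python3 - <<'E'
from h import *
s=manip.sense(); print(s['clock'],s['eef_pos'],s['wrist_force'],np.abs(s['dq']).max())
print(manip.hand_in())
E
```

```text
10.8 [0.55060656 0.07865463 0.18275333] [-0.33589028 -0.09050341 -0.12803359] 0.004698725528737526
the job is handed in; nothing more can be done
None
```

I drew the tester's arm onto its catch, let go, and pressed the release pad; the arm flew home against the shell, the twin was never touched, and I handed the job in at 10.8 s with the robot clear of everything.

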